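Send the day's blood samples to the courier

TASK

The courier is due at the sports clinic's test table: raise the slatted shutter of the collection cabinet until it stays open by itself, set every sample carrier on the table upright and flat on the floor of the carton that waits on the rollers, and push the loaded carton along the rollers into the cabinet until it is fully home against the back stop. Then pull the shutter fully down again. Leave the carton on the rollers throughout, and leave everything else on the table where it is.

Things in the scene. Friction and masses are not known exactly. Their poses are not given: they have to be found in the camera images.
- bay_home (a point): Where the middle of the carton's underside rests when it is fully home in the cabinet: on the track's centre line, on the roller tops (40 mm above the table), 112.5 mm before the black rubber back stop. Fixed to the track-and-cabinet unit. Axes of the unit, here and at the points below: y = direction of travel into the cabinet, x = across the track, z = up.
- shutter_axis (a point): Axis (along the unit's x) of the circular side tracks, in the middle of the cabinet, 120 mm above the table, 12.5 mm before bay_home (in y). Barrel-fronted roll-top cabinet, 242 mm wide between outer faces, from 164 mm before this point to 164 mm behind it, 284 mm high; clear round-topped side panels and rear hood. The slats run at a radius of 140 mm about this axis.
- track_start (a point): Outer end of the roller track, on its centre line at roller-top height, 562.5 mm before bay_home; a cross stop here rises 8 mm above the roller tops. 16 freely turning steel rollers, 22 mm thick, 42.5 mm apart, 150 mm wide, run from here to the back of the cabinet, between two guide rails 158 mm apart whose tops are 58 mm above the table.
- shutter (a joint): Grey slatted roller shutter closing the cabinet's front: slats above an aluminium bottom bar, in circular side tracks. Value: angle (rad) risen about shutter_axis; 0 = shut (bar 3 mm above the rollers), 1.4 = fully up and back, against its stop. Lifting takes up to about 6 N at the pull. Let go below about 1.0 it slides shut by itself; past 1.2 it stays up. Fully up, the bar's lower edge is 220 mm above the table.
- shutter_grip (a point): Grip point of the shutter's black pull, a block 36 mm wide (x), 26 mm thick, standing out radially from the bar to 192 mm from the axis. Point: its mid width and thickness, 172 mm from shutter_axis; shut, it is 75 mm above the table, 166 mm before the axis. It follows a circle about the axis, up and back. Pinch it across x, fingers down and leaning some 30 degrees towards the cabinet; it may turn between the fingers.
- carton_mid (a point): Open-topped cardboard carton on the rollers before the cabinet: 225 mm long (its y, along the track), 150 mm wide (x), 59 mm high, walls and floor 5 mm thick, about 0.22 kg empty. Point: its centre, 29.5 mm above its underside; z up. Too wide to grasp; 4 mm of play to each guide rail; under 2 N rolls it along. It takes four carriers two by two, their long sides along its long side.
- carrier0_mid (a point): One of three or four sample carriers, all alike (None if absent): white base 50 mm (its x) by 90 mm (its y), 36 mm high, capped tubes up to 55 mm at both ends of y; in the middle a handle: web 12 mm thick (x) and 40 mm long (y) from 36 to 80 mm up, topped by a rim 20 mm wide, 90 mm high in all. About 0.14 kg. Point: its centre, 45 mm above its underside; z up. Pinch the web across x, some 62 mm up.
- carrier1_mid (a point): Another sample carrier like carrier0, same point and axes; None if absent.
- carrier2_mid (a point): Another sample carrier like carrier0, same point and axes; None if absent.
- carrier3_mid (a point): Another sample carrier like carrier0, same point and axes; None if absent.
- dish: Bystander: shallow off-white pulp bowl, 116 mm across, 45 mm high, beside the cabinet on the robot's side. Origin: centre of its underside.
- meter: Bystander: blue pocket blood meter, 55 x 92 x 22 mm, lying at the near right. Origin: centre of its underside.
- lancets: Bystander: white lancet carton with a violet band, 70 x 110 x 50 mm, at the far right. Origin: centre of its underside.
- sanitiser: Bystander: clear bottle, 64 mm across, 170 mm high, beyond the track. Origin: centre of its underside.
- tape: Bystander: roll of white tape, 76 mm across, 25 mm high, lying at the far right. Origin: centre of its underside.

How it is judged:
By the outcome, as a careful person would: the job done as asked, in the order asked, and still so for the second after the job is handed in, with the robot touching nothing.
Of carrier0, carrier1, carrier2, carrier3 only 3 to 4 are there at a start; the rules pass over those that are not, and their reading is None.
At some moment in a run one of carrier0, carrier1, carrier2, carrier3 may be knocked a few centimetres aside while the robot is not near it.
Once in a run the grip may slacken for a moment while it holds something.
It also fails if it takes over 200 s, if anything falls off the work surface, if the arm or the gripper's body presses on something with over 40 N, if the wrist force passes 120 N, or if a joint passes its speed limit or range.

ROBOT

A 7-joint arm with a two-finger parallel gripper is mounted at the origin on the work surface. World frame = base frame: x ahead of the robot, y to its left, z up, the work surface at z = 0. Lengths are in m, angles in degrees, forces in N, time in s.
With the tool pointing down it reaches from about 0.4 to 0.875 m from the base axis. Payload 6.5 kg.
Tool frame: the origin (TCP) lies at the very end of the fingers, on their centre line; the grasp point (between the pads) lies 19 mm behind it (grasp_offset is the distance from the TCP to the grasp point, in m); z points along the fingers, x is the direction in which the jaws open and shut, and the axes are right-handed (so a half turn about z gives the same grasp; the last joint's range is limited). The gripper opens to 88 mm and grips with 3 to 60 N. Pads are 18 mm wide; open, the fingers measure 123 mm over their backs; the gripper's body (75 mm by 187 mm) begins 45 mm behind the grasp point.
Start: joints at [-73.006, 30.733, -0.252, 88.115, 0.149, 61.152, -4.079], TCP at [0.231, 0.608, 0.239] pointing down, gripper open.
Joint ranges: [-154.64, 154.64], [-21.42, 123.67], [-72.66, 72.17], [13.99, 137.28], [-74.86, 254.86], [10.95, 109.41], [-158.01, 158.01]. Speed limits (degrees/s): [136.94, 136.94, 180, 180, 180, 180, 180].

INTERFACE

Orientations are given as [roll, pitch, yaw] about the fixed x, y, z axes, in that order (R = Rz(yaw) Ry(pitch) Rx(roll)).
In Python, from cell import observe, read_camera, camera_params, finish_job, look_for, trace, pinpoint, grasp_offset gives the robot as it stands.
- The arm moves only by the tool step_arm, never from a script. Its argument "increments" is one flat list of numbers, 7 for each row, row after row: the turn, a rotation vector about the tool's x, y, z in rad, then the shift along the tool's x, y, z in mm, then the opening, from -1 (shut) to 1 (fully open), so that 0 is half open. In form: [rx, ry, rz, dx, dy, dz, jaw, rx, ry, rz, dx, dy, dz, jaw, ...]. A call has 1 to 20 rows; each row is the pose to reach, as a shift and turn from the pose commanded when the call began, along the tool's axes at that moment; what a row does not reach only later rows make up. A row lasts 1/8 s, in which the tool goes at most 62.5 mm and 10.7 degrees, less where a joint would pass 70% of its speed; a pose out of reach is approached as far as the arm can. A call with a gripper value outside its range is refused whole. The fingers move at their own pace and stop on an object; the grip force is fixed at half the most. Time passes only in rows, so rows that repeat a pose let the fingers close. It gives the time, the measured TCP pose, the force and the opening at its end, in the units of the state.
- observe(): the state, without advancing time (a new reading comes with each control period).
- read_camera(name): name is "scene" or "top" or "wrist"; returns the picture (480x640x3 uint8, red, green, blue); there is no depth.
- camera_params(name): a dict with "camera_matrix" (3x3 intrinsics, pixels), "R" (3x3) and "t" (3): a world point X has camera coordinates R X + t. Camera axes: x right, y down, z forward; pixel columns grow to the right and rows downward; lengths in m; the calibration is good to about 2 mm. A picture is of the moment at which its call begins: read the wrist's pose just before it. camera_params takes no time and is no camera call; for the wrist camera it gives the pose at the moment of the call.
- finish_job(): hands the job in, once; it reports no verdict.
Trained networks look in the newest picture that a camera, given by its name, has taken for a name from the list of things; names that differ only in an ending like _2 or _b are one class to them, and where a whole thing is asked for, a point or a joint stands for the part that bears it (a point fixed in the world has none). Each returns a list of dicts, best first, with "confidence" (0 to 1); they miss things now and then, are a little off and sometimes report something else, mostly with a low value. They report only what shows in the picture. A call takes as long as a camera call.
- look_for(camera, thing): "at" ([x, y, z] in m, in world coordinates, good to about 4 mm: the middle of the surface that is visible of it).
- trace(camera, thing): "mask" (480x640 bool, what is visible of it).
- pinpoint(camera, thing): "at" ([x, y, z] in m, in world coordinates, good to about 4 mm: a listed point, or the origin of a listed thing).
The state is a dict: "clock": time; "joint_positions": joint angles; "qvel": joint speeds; "tau": joint torques, N m; "position": TCP position; "ee_rot": TCP orientation; "force": force on the tool from outside, world axes, zero at the start; "moment": the same for the moment, N m; "grip_width": finger opening in m.
Only numpy, scipy, OpenCV 4.12 (cv2) and the standard library are available. Lean on these libraries where they do the work, as an engineer would, in place of code of your own. Each camera call takes 0.05 s, during which the arm holds its last target. There are 200 camera calls.

## Working session

There is one attempt and no reset: what is moved stays moved. The work goes in short steps, Python scripts to look and compute and a tool call to move; the robot and the scene stay as the last step left them, time stands still between calls to the robot, and variables do not carry over. Pictures are saved under pics/ and viewed, about 12 in all and at most 16, crops included, and the job is handed in when it is done.

Besides the shell and the picture viewer there is one more tool, called after "Emit:" as a command line: name --argument value ..., lists and objects as JSON in quotes. step_arm: Moves the arm, as the interface text tells. Its arguments: {"type":"object","properties":{"increments":{"type":"array","items":{"type":"number"}}},"required":["increments"]}

```bash
ls; mkdir -p pics; python3 - <<'E'
from cell import *
import cv2
s=observe();print(s)
for c in ("scene","top"):
    im=read_camera(c);cv2.imwrite(f"pics/{c}0.png",im[:,:,::-1])
    p=camera_params(c);print(c,(-p["R"].T@p["t"]).round(3))
    for n in ["bay_home","shutter_axis","track_start","shutter_grip","carton_mid","carrier0_mid","dish","meter","lancets","sanitiser","tape"]:
        print(n,[(([round(float(v),3) for v in d["at"]]),round(float(d["confidence"]),2)) for d in pinpoint(c,n)][:6])
E
```

```text
pics
{'clock': 0.0, 'joint_positions': array([-73.00780542,  30.77722252,  -0.25423099,  88.17401703,
         0.14997936,  61.15091537,  -4.08002729]), 'qvel': array([ 0.01627449, -0.02605268,  0.04731675, -0.01793638, -0.00388184,
       -0.0242383 , -0.03262165]), 'tau': array([-4.46156400e-05, -5.70991874e+01,  9.90920998e-01, -2.51607549e+01,
       -5.62030741e-02,  1.79096265e-02,  1.55999564e-04]), 'position': array([0.23045725, 0.60708523, 0.23781962]), 'ee_rot': array([1.79991611e+02, 1.01485572e-01, 6.92187952e+01]), 'force': array([ 0.26514119,  0.13750112, -0.65965146]), 'moment': array([-0.03632561, -0.02051144, -0.00916009]), 'grip_width': 0.08800750270397344}
scene [0.584 0.261 1.066]
bay_home [([0.461, -0.484, 0.002], 0.62)]
shutter_axis []
track_start [([0.586, -0.223, 0.036], 0.73), ([0.691, -0.382, -0.002], 0.22)]
shutter_grip [([0.637, -0.497, 0.0], 0.72), ([0.607, 0.16, 0.075], 0.64)]
carton_mid [([0.598, -0.072, 0.068], 0.72)]
carrier0_mid [([0.421, -0.21, 0.045], 0.88), ([0.797, -0.078, 0.004], 0.24)]
dish [([0.369, 0.211, -0.001], 0.81)]
meter [([0.463, -0.481, 0.003], 0.66)]
lancets [([0.689, -0.381, -0.002], 0.57), ([0.637, -0.497, 0.001], 0.56)]
sanitiser [([0.798, -0.077, -0.001], 0.68)]
tape [([0.637, -0.496, -0.002], 0.67)]
top [ 0.455 -0.077  1.16 ]
bay_home []
shutter_axis [([0.552, -0.374, 0.042], 0.53)]
track_start [([0.581, -0.218, 0.042], 0.65)]
shutter_grip [([0.605, 0.161, 0.076], 0.72)]
carton_mid []
carrier0_mid [([0.423, -0.218, 0.048], 0.87)]
dish [([0.37, 0.212, 0.002], 0.9), ([0.551, -0.371, 0.041], 0.67), ([0.423, -0.22, 0.047], 0.58)]
meter [([0.463, -0.485, -0.001], 0.95)]
lancets [([0.687, -0.377, -0.001], 0.98)]
sanitiser [([0.796, -0.08, 0.002], 0.97)]
tape [([0.645, -0.497, -0.002], 0.69), ([0.466, -0.482, -0.003], 0.48)]
```

View pics/scene0.png

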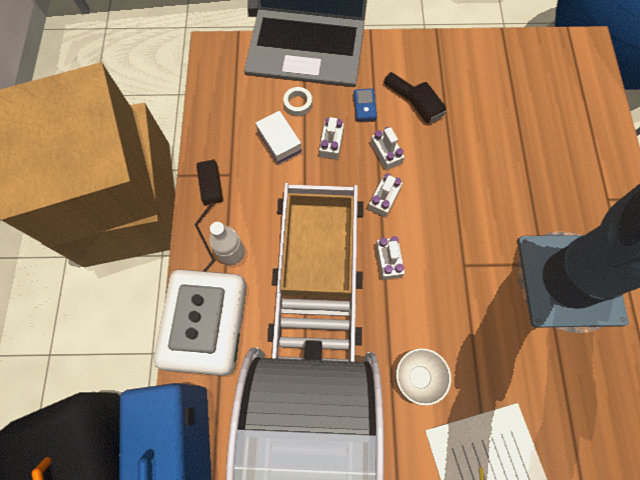

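View pics/top0.png

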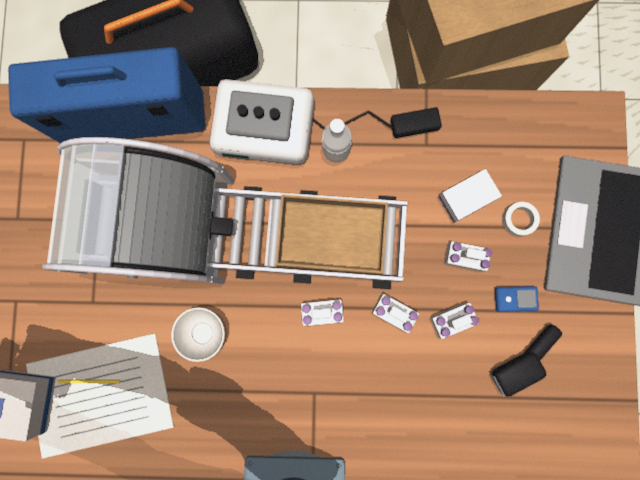

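Both views show four carriers (top image about (323,312), (397,313), (455,320) and (470,256)), and the carton near the track's outer end. Next I'll fit the unit from its rails and the carriers from their purple caps.

```bash
cat > h.py <<'E'
from cell import *
import cv2, numpy as np
from scipy.spatial.transform import Rotation as Ro
def proj(c,X,p=None):
    p=p or camera_params(c); q=np.atleast_2d(X)@p["R"].T+p["t"]; q=q@p["camera_matrix"].T
    return q[:,:2]/q[:,2:]
def back(c,uv,z,p=None):
    p=p or camera_params(c); uv=np.atleast_2d(uv)
    d=np.c_[uv,np.ones(len(uv))]@np.linalg.inv(p["camera_matrix"]).T@p["R"]; o=-p["R"].T@p["t"]
    return o+d*((z-o[2])/d[:,2])[:,None]
def caps(im):
    h=cv2.cvtColor(im,cv2.COLOR_RGB2HSV)
    m=((h[...,0]>125)&(h[...,0]<165)&(h[...,1]>60)&(h[...,2]>40)).astype(np.uint8)
    n,l,st,ce=cv2.connectedComponentsWithStats(m)
    return [(ce[i],st[i,4]) for i in range(1,n) if st[i,4]>15]
def carriers(c,zoff=0.0,im=None):
    "groups caps into carriers: centre xy, yaw of long axis (deg), n caps"
    im=read_camera(c) if im is None else im
    P=[back(c,ce,0.053+zoff)[0,:2] for ce,a in caps(im)]
    out=[];P=np.array(P)
    if len(P)==0: return out
    from scipy.cluster.hierarchy import fcluster,linkage
    L=fcluster(linkage(P,'single'),0.055,'distance') if len(P)>1 else [1]
    for k in set(L):
        g=P[np.array(L)==k]
        (cx,cy),(w,h),a=cv2.minAreaRect(g.astype(np.float32)*1000)
        if h>w: a+=90
        out.append((round(cx/1000,4),round(cy/1000,4),round((a+90)%180-90,1),round(max(w,h)),round(min(w,h)),len(g)))
    return out
def show(im,name,box,k,pts=[]):
    x0,y0,x1,y1=box; o=cv2.resize(im[y0:y1,x0:x1,::-1],None,fx=k,fy=k,interpolation=cv2.INTER_CUBIC)
    for u,v in pts: cv2.circle(o,(int((u-x0+.5)*k),int((v-y0+.5)*k)),3,(0,255,0),1)
    cv2.imwrite("pics/"+name+".png",o)
E
python3 - <<'E'
from h import *
for i in (1,2,3):
    for c in ("top","scene"):
        read_camera(c) if i==1 else 0
        print(c,i,[(np.round(d["at"],3).tolist(),round(float(d["confidence"]),2)) for d in pinpoint(c,f"carrier{i}_mid")])
for c in ("top","scene"):
    print(c);[print(x) for x in carriers(c)]
ts=np.array([.583,-.220,.04]); y=np.array([.023,.380,0]);y/=np.linalg.norm(y);x=np.array([y[1],-y[0],0])
im=read_camera("top")
pts=[ts+x*a+y*b+np.array([0,0,.018]) for a in(-.079,.079) for b in np.arange(0,.36,.05)]
pts.append(ts+y*.384+[0,0,.035])
show(im,"fit1",(200,170,420,300),3.6,proj("top",np.array(pts)))
E
```

```text
top 1 [([0.55, -0.371, 0.044], 0.57), ([0.37, 0.213, 0.001], 0.34)]
scene 1 [([0.554, -0.371, 0.046], 0.66)]
top 2 [([0.412, -0.344, 0.045], 0.72), ([0.686, -0.376, -0.003], 0.15)]
scene 2 [([0.412, -0.347, 0.05], 0.67), ([0.554, -0.373, 0.045], 0.35)]
top 3 [([0.423, -0.056, 0.046], 0.78)]
scene 3 [([0.424, -0.051, 0.04], 0.69)]
top
(0.557, -0.3422, -10.3, 26, 0, 2)
(0.5455, -0.4087, -16.0, 26, 0, 2)
(0.424, -0.3757, 28.7, 26, 0, 2)
(0.4394, -0.1872, -29.5, 24, 0, 2)
(0.4084, -0.2452, -27.5, 25, 0, 2)
(0.3975, -0.3144, 24.9, 25, 0, 2)
(0.4272, -0.089, 8.4, 24, 0, 2)
(0.4197, -0.0221, 6.4, 25, 0, 2)
scene
(0.5577, -0.3421, -12.1, 25, 0, 2)
(0.5322, -0.4041, 0.0, 0, 0, 1)
(0.4192, -0.0211, 6.6, 25, 0, 2)
(0.4265, -0.0886, 13.4, 26, 0, 2)
(0.3978, -0.3137, 24.0, 26, 0, 2)
(0.4356, -0.3687, 0.0, 0, 0, 1)
(0.4396, -0.1856, -28.3, 25, 0, 2)
(0.3961, -0.2378, 0.0, 0, 0, 1)
```

View pics/fit1.png

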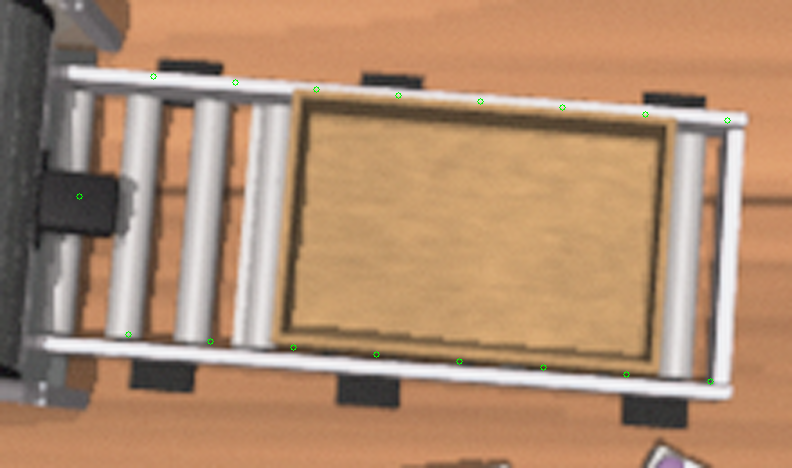

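The rail overlay fits in yaw; the unit needs about a 2 mm shift in -x. Carton rim corners in the crop are (292,92), (677,121), (660,374) and (273,345). I'll compute the carton and the first moves.

```bash
cat >> h.py <<'E'
TS=np.array([.581,-.220,.04]); UY=np.array([.0604,.9982,0]); UX=np.array([UY[1],-UY[0],0]); YAW=np.degrees(np.arctan2(-UY[0],UY[1]))
HOME=TS+UY*.5625; AX=HOME-UY*.0125+[0,0,.08]
def tool(yaw,lean=0):
    "jaw x along heading yaw; fingers down, leaning lean deg towards tool-left (cabinet when yaw=YAW)"
    return Ro.from_euler('z',yaw,degrees=True)*Ro.from_euler('x',180+lean,degrees=True)
def grip(a): # shutter grip point at angle a (rad)
    f=a-np.arcsin(45/172); return AX+.172*(-np.cos(f)*UY+np.sin(f)*np.array([0,0,1]))
def tcp(g,R): return g+R.apply([0,0,grasp_offset if not callable(grasp_offset) else grasp_offset()])
def go(*wps):
    s=observe(); R0=Ro.from_euler('xyz',s["ee_rot"],degrees=True)
    print("now",s["position"].round(4),s["ee_rot"].round(1),"t",round(s["clock"],2))
    for p,R in wps:
        r=(R0.inv()*R).as_rotvec(); d=R0.inv().apply(np.array(p)-s["position"])*1000
        print(np.r_[r.round(3),d.round(1)].tolist(), "ang",round(np.degrees(np.linalg.norm(r))),"dist",round(np.linalg.norm(d)))
E
python3 - <<'E'
from h import *
uv=np.array([(292,92),(677,121),(660,374),(273,345)])/3.6-.5+[200,170]
C=back("top",uv,.099)[:,:2]; print(C.round(4),C.mean(0).round(4)); 
for i in range(4): print(np.linalg.norm(C[i]-C[i-1]).round(3),end=' ')
m=C.mean(0)-TS[:2]; print("carton in unit x,y",m@UX[:2],m@UY[:2],grasp_offset,YAW)
L=tool(YAW,30); print("z axis",L.apply([0,0,1]))
D=tool(20)
g=grip(0);print(g)
go(([.231,.608,.37],tool(69.2)),([.42,.08,.37],D),(tcp(g-L.apply([0,0,.09]),L),L),(tcp(g,L),L))
E
```

```text
[[ 0.6668  0.0355]
 [ 0.6533 -0.1897]
 [ 0.5058 -0.181 ]
 [ 0.5183  0.0422]] [ 0.586  -0.0732]
0.149 0.226 0.148 0.224 carton in unit x,y -0.0038337905440637404 0.14680383376863662 0.0187 -3.462683622801638
z axis [ 0.03019922  0.49908717 -0.8660254 ]
[0.60419305 0.16329978 0.075     ]
now [0.2307 0.6077 0.2387] [180.   -0.   69.2] t 1.75
[0.0, -0.0, 0.0, 0.4, 0.2, -131.3] ang 0 dist 131
[0.0, -0.0, 0.859, -426.2, 364.2, -131.3] ang 49 dist 576
[0.451, 0.332, 1.238, -317.0, 517.5, 102.0] ang 78 dist 615
[0.451, 0.332, 1.238, -274.0, 504.1, 179.9] ang 78 dist 601
```

Emit:
step_arm --increments '[0,0,0,0,0,-60,-0.1,0,0,0,0,0,-131,-0.1,0,0,0,0,0,-131,-0.1,0,0,0.859,-426,364,-131,-0.1,0,0,0.859,-426,364,-131,-0.1,0,0,0.859,-426,364,-131,-0.1,0,0,0.859,-426,364,-131,-0.1,0,0,0.859,-426,364,-131,-0.1,0,0,0.859,-426,364,-131,-0.1,0,0,0.859,-426,364,-131,-0.1,0,0,0.859,-426,364,-131,-0.1,0,0,0.859,-426,364,-131,-0.1,0,0,0.859,-426,364,-131,-0.1,0,0,0.859,-426,364,-131,-0.1,0,0,0.859,-426,364,-131,-0.1]'

```text
clock: 3.62
position: [0.4193, 0.0817, 0.3694]
ee_rot: [-180.0, 0.0, 20.2]
force: [-0.5, 0.5, -0.0]
grip_width: 0.0397
```

```bash
sed -i 's/TS=np.array(\[.581/TS=np.array([.5795/' h.py; python3 - <<'E'
from h import *
L=tool(YAW,30);g=grip(0)
go((tcp(g-L.apply([0,0,.11]),L),L))
E
```

```text
now [0.4193 0.0817 0.3694] [-180.     0.    20.2] t 3.62
[0.516, 0.109, 0.403, 182.1, 28.4, 215.2] ang 38 dist 283
```

Emit:
step_arm --increments '[0.516,0.109,0.403,182,28,215,0.6,0.516,0.109,0.403,182,28,215,0.6,0.516,0.109,0.403,182,28,215,0.6,0.516,0.109,0.403,182,28,215,0.6,0.516,0.109,0.403,182,28,215,0.6,0.516,0.109,0.403,182,28,215,0.6,0.516,0.109,0.403,182,28,215,0.6,0.516,0.109,0.403,182,28,215,0.6]'

```text
clock: 4.62
position: [0.6004, 0.1167, 0.1564]
ee_rot: [-150.0, -0.2, -3.6]
force: [-0.7, -0.0, 0.2]
grip_width: 0.0707
```

```bash
python3 - <<'E'
from h import *
L=tool(YAW,30);g=grip(0)
for c in ("wrist","top"):
    im=read_camera(c); cv2.imwrite(f"pics/{c}1.png",im[:,:,::-1])
    print(c,[(np.round(d["at"],3).tolist(),round(float(d["confidence"]),2)) for d in pinpoint(c,"shutter_grip")], proj(c,g))
go((tcp(g,L),L))
E
```

```text
wrist [([0.605, 0.166, 0.078], 0.64)] [[314.26265474 240.21155355]]
top [] [[221.49521024 225.68608462]]
now [0.6005 0.1164 0.1557] [-1.5e+02 -1.0e-01 -3.6e+00] t 4.83
[-0.001, -0.003, -0.001, -1.0, -0.2, 112.1] ang 0 dist 112
```

View pics/wrist1.png

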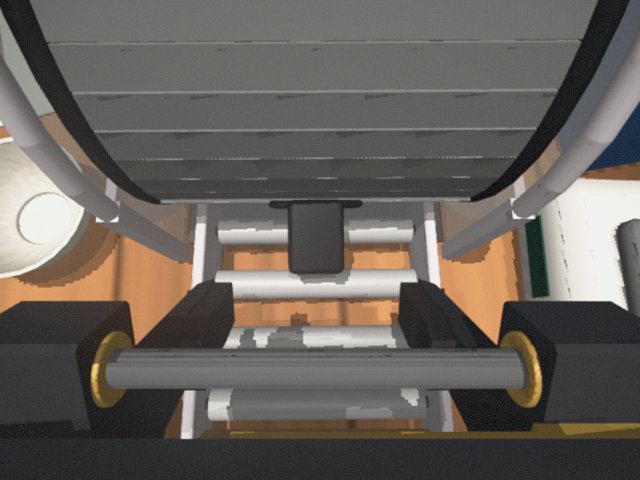

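The pull sits at columns 289–344, centred between the fingers, and the prediction (314,240) lies on it. Advance and grip.

Emit:
step_arm --increments '[0,0,0,0,0,35,0.6,0,0,0,0,0,70,0.6,0,0,0,0,0,95,0.6,0,0,0,0,0,111,0.6,0,0,0,0,0,111,0.6,0,0,0,0,0,111,-0.6,0,0,0,0,0,111,-0.6,0,0,0,0,0,111,-0.6,0,0,0,0,0,111,-0.6,0,0,0,0,0,111,-0.6]'

```text
clock: 6.08
position: [0.604, 0.1714, 0.059]
ee_rot: [-150.0, -0.1, -3.6]
force: [-2.7, -1.4, 4.0]
grip_width: 0.0357
```

```bash
python3 - <<'E'
from h import *
L=tool(YAW,30);s=observe();print(s["position"],tcp(grip(0),L),s["force"],s["grip_width"])
R0=Ro.from_euler('xyz',s["ee_rot"],degrees=True)
for a in np.arange(.1,1.41,.1): print(round(a,1),(R0.inv().apply(grip(a)-grip(0))*1000).round(1).tolist())
E
```

```text
[0.60398902 0.17138714 0.05897391] [0.60325778 0.17263271 0.05880532] [-2.68110514 -1.42611995  3.98765958] 0.03573335499548916
0.1 [0.0, -5.2, -16.4]
0.2 [0.1, -12.1, -32.2]
0.3 [0.1, -20.5, -47.2]
0.4 [0.1, -30.3, -61.3]
0.5 [0.1, -41.5, -74.3]
0.6 [0.1, -53.9, -86.2]
0.7 [0.1, -67.5, -96.7]
0.8 [0.1, -82.1, -105.9]
0.9 [0.1, -97.4, -113.5]
1.0 [0.1, -113.5, -119.6]
1.1 [0.0, -130.1, -124.1]
1.2 [-0.0, -147.1, -126.8]
1.3 [-0.0, -164.3, -127.9]
1.4 [-0.1, -181.4, -127.2]
```

Emit:
step_arm --increments '[0,0,0,0,-5.2,-16.4,-0.6,0,0,0,0,-12,-32,-0.6,0,0,0,0,-20.5,-47,-0.6,0,0,0,0,-30,-61,-0.6,0,0,0,0,-41.5,-74,-0.6,0,0,0,0,-54,-86,-0.6,0,0,0,0,-67.5,-97,-0.6]'

```text
clock: 6.95
position: [0.6044, 0.1809, 0.1775]
ee_rot: [-150.0, -0.1, -3.7]
force: [1.9, -2.7, -5.1]
grip_width: 0.0356
```

Emit:
step_arm --increments '[0,0,0,0,-14.5,-9,-0.6,0,0,0,0,-30,-17,-0.6,0,0,0,0,-46,-23,-0.6,0,0,0,0,-62.5,-27.5,-0.6,0,0,0,0,-79.5,-30,-0.6,0,0,0,0,-97,-31,-0.6,0,0,0,0,-112,-30.5,-0.6,0,0,0,0,-112,-30.5,-0.6]'

```text
clock: 7.95
position: [0.6088, 0.2629, 0.2598]
ee_rot: [-150.0, 0.0, -3.6]
force: [-3.9, -7.5, 3.4]
grip_width: 0.036
```

```bash
python3 - <<'E'
from h import *
L=tool(YAW,30);s=observe();print(s["position"],s["force"],s["grip_width"])
g=s["position"]-L.apply([0,0,.0187])-AX; print("angle",np.arctan2(g[2],-g@UY)+np.arcsin(45/172),"r",np.hypot(g[2],g@UY))
E
```

```text
[0.6088255  0.26285818 0.2597625 ] [-3.88818702 -7.45535487  3.36460742] 0.03602474105768572
angle 1.3840381602160248 r 0.17332269192907643
```

Emit:
step_arm --increments '[0,0,0,0,0,0,0.5,0,0,0,0,0,0,0.5,0,0,0,0,0,0,0.5,0,0,0,0,0,-20,0.5,0,0,0,0,0,-60,0.5,0,0,0,0,0,-120,0.5,0,0,0,0,0,-120,0.5]'

```text
clock: 8.82
position: [0.6087, 0.1989, 0.3687]
ee_rot: [-149.9, -0.6, -4.0]
force: [0.1, -0.1, -0.3]
grip_width: 0.0662
```

```bash
cat >> h.py <<'E'
def cars(c,z=0.0):
    im=read_camera(c); P=[back(c,ce,0.053+z)[0,:2] for ce,a in caps(im)]
    r=[]
    for i in range(len(P)):
        for j in range(i):
            if abs(np.linalg.norm(P[i]-P[j])-.0255)<.006: r.append((P[i]+P[j])/2)
    out=[]
    for i in range(len(r)):
        for j in range(i):
            d=r[i]-r[j]
            if abs(np.linalg.norm(d)-.0675)<.006:
                m=(r[i]+r[j])/2; d=d*np.sign(d[1]); a=np.degrees(np.arctan2(-d[0],d[1])); out.append((*m.round(4).tolist(),round(float(a),1)))
    return out,im
def uni(x,y,z): return TS*[1,1,0]+UX*x+UY*y+[0,0,z]
def rim(im):
    "carton centre in unit frame from its outline colour is done by eye; network value instead"
    return [(((np.array(d["at"])-TS)@UX).round(4),((np.array(d["at"])-TS)@UY).round(4),round(float(d["confidence"]),2)) for d in pinpoint("top","carton_mid")]
E
python3 - <<'E'
from h import *
for c in ("top","scene"):
    o,im=cars(c); print(c,o); cv2.imwrite(f"pics/{c}2.png",im[:,:,::-1])
    print([(np.round(d["at"],3).tolist(),round(float(d["confidence"]),2)) for d in pinpoint(c,"carton_mid")+pinpoint(c,"shutter_grip")])
s=observe(); D=tool(-6.6);
go((np.array([.4235,-.0556,.15]),D))
E
```

```text
top [(0.5513, -0.3755, -10.0), (0.4226, -0.0555, 7.1), (0.4238, -0.216, -27.8), (0.4108, -0.3451, 23.4), (0.403, -0.2798, -9.0)]
[([0.588, -0.072, 0.069], 0.7), ([0.609, 0.25, 0.276], 0.25), ([0.611, 0.253, 0.277], 0.73)]
scene [(0.4228, -0.0547, 6.2)]
[([0.608, 0.257, 0.279], 0.66)]
now [0.605  0.204  0.3615] [-1.5e+02  1.0e-01 -3.6e+00] t 9.12
[-0.523, 0.015, 0.051, -164.7, 340.0, 48.2] ang 30 dist 381
```

View pics/top2.png

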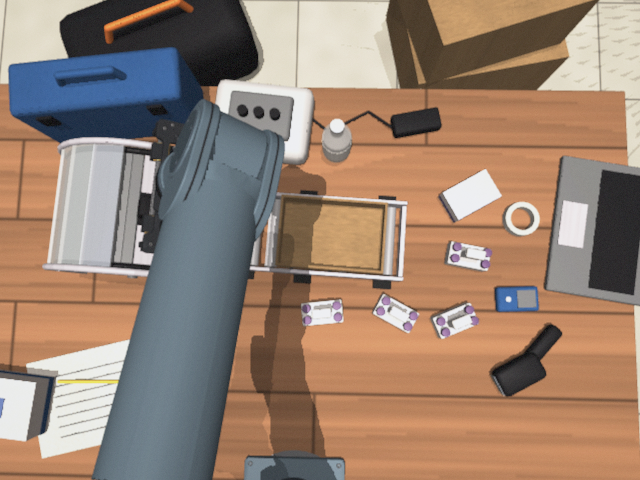

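The shutter stays up: the pull measures at (0.61, 0.25, 0.277), about 1.38 rad. All four carriers are unchanged. Move above the nearest one.

Emit:
step_arm --increments '[-0.523,0.047,0.175,-165,340,48,-0.15,-0.523,0.047,0.175,-165,340,48,-0.15,-0.523,0.047,0.175,-165,340,48,-0.15,-0.523,0.047,0.175,-165,340,48,-0.15,-0.523,0.047,0.175,-165,340,48,-0.15,-0.523,0.047,0.175,-165,340,48,-0.15,-0.523,0.047,0.175,-165,340,48,-0.15,-0.523,0.047,0.175,-165,340,48,-0.15,-0.523,0.047,0.175,-165,340,48,-0.15,-0.523,0.047,0.175,-165,340,48,-0.15]'

```text
clock: 10.38
position: [0.4253, -0.0552, 0.1514]
ee_rot: [180.0, -0.1, -13.8]
force: [-0.1, 0.3, 0.4]
grip_width: 0.0374
```

```bash
python3 - <<'E'
from h import *
o,im=cars("scene");print(o)
im=read_camera("wrist"); print(carriers("wrist",im=im)); cv2.imwrite("pics/w3.png",im[:,:,::-1])
g=[.4228,-.0552]
D=tool(6.6); go(([*g,.125],D),([*g,.045],D))
E
```

```text
[(0.4229, -0.0537, 6.5)]
[(0.4391, -0.1881, -24.1, 23, 0, 2), (0.4195, -0.0201, 7.8, 25, 0, 2), (0.4268, -0.0872, 14.7, 28, 0, 2)]
now [ 0.4248 -0.0555  0.1512] [ 1.80e+02 -1.00e-01 -1.38e+01] t 10.47
[0.001, -0.002, -0.357, -2.0, 0.1, 26.2] ang 20 dist 26
[0.001, -0.002, -0.357, -2.2, 0.1, 106.2] ang 20 dist 106
```

View pics/w3.png

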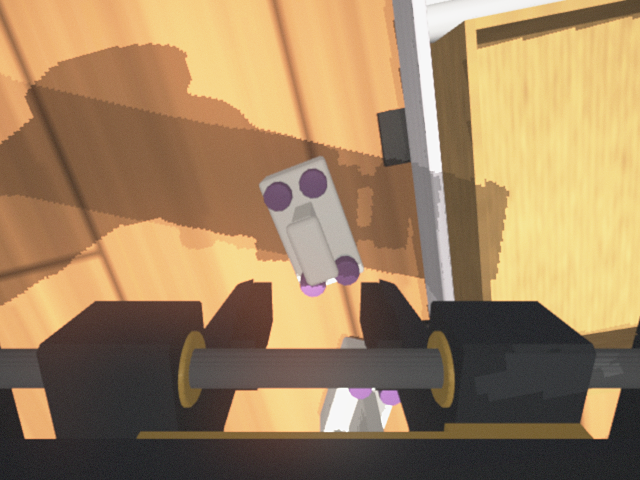

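The carrier's caps at (277,196), (313,183), (346,270) and (313,287) give (0.423, -0.054), which agrees with the other cameras. The jaw yaw still needs 20°. Turn, descend, grip and lift.

Emit:
step_arm --increments '[0,0,-0.18,-2,0,0,-0.15,0,0,-0.357,-2,0,0,-0.15,0,0,-0.357,-2,0,26,-0.15,0,0,-0.357,-2,0,60,-0.15,0,0,-0.357,-2,0,90,-0.15,0,0,-0.357,-2,0,106,-0.15,0,0,-0.357,-2,0,106,-0.15,0,0,-0.357,-2,0,106,-0.9,0,0,-0.357,-2,0,106,-0.9,0,0,-0.357,-2,0,106,-0.9,0,0,-0.357,-2,0,106,-0.9,0,0,-0.357,-2,0,96,-0.9]'

```text
clock: 11.98
position: [0.4215, -0.0557, 0.055]
ee_rot: [180.0, 0.0, 6.5]
force: [0.3, -0.2, -1.6]
grip_width: 0.0191
```

```bash
python3 - <<'E'
from h import *
print(observe()["force"],observe()["grip_width"])
P=observe()["position"]
D=tool(YAW); a=uni(-.0025+.033,.147+.049,0)
go((P*[1,1,0]+[0,0,.2],tool(6.6)),(a+[0,0,.215],D),(a+[0,0,.12],D),(a+[0,0,.0915],D))
E
```

```text
[ 0.25914733 -0.20615238 -1.61500791] 0.019105420186648642
now [ 0.4215 -0.0557  0.055 ] [180.    0.    6.5] t 11.97
[0.001, 0.001, -0.001, -0.1, 0.1, -145.0] ang 0 dist 145
[0.001, 0.001, 0.174, 202.2, -6.5, -160.2] ang 10 dist 258
[0.001, 0.001, 0.174, 202.3, -6.5, -65.2] ang 10 dist 213
[0.001, 0.001, 0.174, 202.3, -6.5, -36.7] ang 10 dist 206
```

Emit:
step_arm --increments '[0,0,0,0,0,0,-0.9,0,0,0,0,0,0,-0.9]'

```text
clock: 12.22
position: [0.422, -0.0557, 0.0549]
ee_rot: [180.0, -0.0, 6.5]
force: [-0.3, 0.6, -2.1]
grip_width: 0.0198
```

```bash
python3 - <<'E'
from h import *
im=read_camera("wrist"); sc=read_camera("scene"); u=proj("scene",[.422,-.056,.06])[0].astype(int)
show(sc,"tmp",(u[0]-50,u[1]-60,u[0]+50,u[1]+60),4)
a=cv2.imread("pics/tmp.png"); b=cv2.resize(im[:,:,::-1],(400,300)); o=np.zeros((480,800,3),np.uint8); o[:480,:400]=a[:480,:400]; o[:300,400:]=b
cv2.imwrite("pics/w4.png",o)
E
```

```text
(no output)
```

View pics/w4.png

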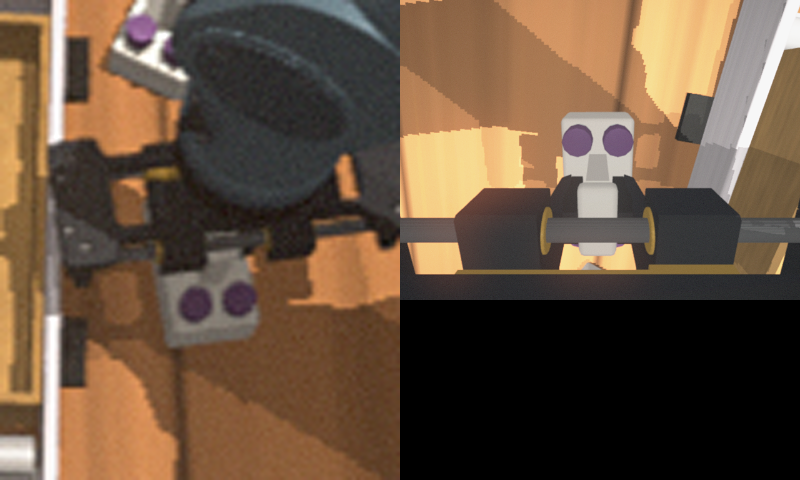

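The fingers hold the 20 mm rim rather than the web. The carrier is upright and centred, so I'll set it down, go a few mm lower and regrip.

Emit:
step_arm --increments '[0,0,0,0,0,10,-0.9,0,0,0,0,0,10,-0.9,0,0,0,0,0,10,-0.2,0,0,0,0,0,10,-0.2,0,0,0,0,0,10,-0.2,0,0,0,0,0,16,-0.2,0,0,0,0,0,16,-0.2,0,0,0,0,0,16,-0.9,0,0,0,0,0,16,-0.9,0,0,0,0,0,16,-0.9,0,0,0,0,0,16,-0.9,0,0,0,0,0,16,-0.9]'

```text
clock: 13.82
position: [0.4222, -0.0558, 0.0389]
ee_rot: [180.0, -0.0, 6.5]
force: [0.1, -0.1, -1.2]
grip_width: 0.019
```

Emit:
step_arm --increments '[0,0,0,0,0,0,-1,0,0,0,0,0,0,-1,0,0,0,0,0,0,-1]'

```text
clock: 14.2
position: [0.4222, -0.0558, 0.0389]
ee_rot: [180.0, -0.0, 6.5]
force: [0.5, 0.3, -1.5]
grip_width: 0.0191
```

```bash
python3 - <<'E'
from h import *
P=observe()["position"]
D=tool(YAW); a=uni(-.0025+.033,.147+.049,0)
go((P*[1,1,0]+[0,0,.2],tool(6.6)),(a+[0,0,.2],D),(a+[0,0,.11],D),(a+[0,0,.0865],D))
E
```

```text
now [ 0.4222 -0.0558  0.0389] [180.   -0.    6.5] t 14.2
[0.001, -0.001, -0.001, 0.1, 0.1, -161.1] ang 0 dist 161
[0.001, -0.001, 0.174, 201.8, -6.6, -160.9] ang 10 dist 258
[0.001, -0.001, 0.174, 201.7, -6.6, -70.9] ang 10 dist 214
[0.001, -0.001, 0.174, 201.7, -6.7, -47.4] ang 10 dist 207
```

Emit:
step_arm --increments '[0,0,0,0,0,-30,-1,0,0,0,0,0,-80,-1,0,0,0,0,0,-130,-1,0,0,0,0,0,-160,-1,0,0,0,0,0,-160,-1]'

```text
clock: 14.82
position: [0.4234, -0.0554, 0.2004]
ee_rot: [-180.0, -0.3, 6.6]
force: [0.0, -0.2, -2.5]
grip_width: 0.0189
```

```bash
python3 - <<'E'
from h import *
P=observe()["position"]
D=tool(YAW); a=uni(-.0025+.033,.147+.049,0)
im=read_camera("wrist"); cv2.imwrite("pics/w5.png",im[:,:,::-1])
print(carriers("wrist",zoff=.16,im=im))
go((a+[0,0,.2],D),(a+[0,0,.11],D),(a+[0,0,.0865],D))
E
```

```text
[(0.4184, -0.0198, 6.1, 26, 0, 2), (0.4256, -0.0922, 10.5, 36, 0, 2)]
now [ 0.4224 -0.0553  0.1991] [ 1.8e+02 -1.0e-01  6.6e+00] t 14.88
[-0.0, -0.003, 0.175, 201.4, -6.0, -0.4] ang 10 dist 202
[-0.0, -0.003, 0.175, 201.2, -6.0, 89.6] ang 10 dist 220
[-0.0, -0.003, 0.175, 201.1, -6.0, 113.1] ang 10 dist 231
```

View pics/w5.png

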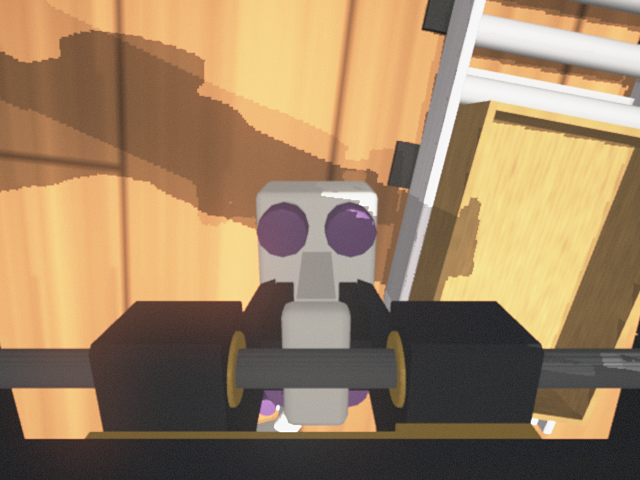

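The carrier is held level and square, with the caps symmetrical. Carry it to the far slot and lower it.

Emit:
step_arm --increments '[0,0,0.05,40,-1,0,-1,0,0,0.1,90,-3,0,-1,0,0,0.15,140,-5,0,-1,0,0,0.175,180,-6,0,-1,0,0,0.175,201,-6,0,-1,0,0,0.175,201,-6,0,-1,0,0,0.175,201,-6,40,-1,0,0,0.175,201,-6,75,-1,0,0,0.175,201,-6,98,-1,0,0,0.175,201,-6,108,-1,0,0,0.175,201,-6,113,-1,0,0,0.175,201,-6,113,-1]'

```text
clock: 16.38
position: [0.6212, -0.027, 0.0864]
ee_rot: [180.0, -0.1, -3.5]
force: [0.6, 0.2, -2.1]
grip_width: 0.0191
```

Emit:
step_arm --increments '[0,0,0,0,0,2,-1,0,0,0,0,0,2,-1,0,0,0,0,0,2,-0.35,0,0,0,0,0,2,-0.35,0,0,0,0,0,2,-0.35,0,0,0,0,0,2,-0.35,0,0,0,0,0,-30,-0.35,0,0,0,0,0,-80,-0.35,0,0,0,0,0,-130,-0.35,0,0,0,0,0,-130,-0.35]'

```text
clock: 17.62
position: [0.6236, -0.0275, 0.2202]
ee_rot: [180.0, -0.5, -3.5]
force: [-0.4, 0.3, -0.0]
grip_width: 0.0286
```

```bash
python3 - <<'E'
from h import *
o,im=cars("scene");print(o)
o,im=cars("top",.045);print("carton z",o);cv2.imwrite("pics/top6.png",im[:,:,::-1]); print(rim(im))
o,im=cars("top");print(o)
im=read_camera("wrist");cv2.imwrite("pics/w6.png",im[:,:,::-1])
c=(.4238,-.2160);D=tool(-27.8)
go(([*c,.2],D),([*c,.12],D),([*c,.039],D))
E
```

```text
[(0.6228, -0.038, -3.4)]
carton z [(0.5475, -0.3633, -9.7), (0.4251, -0.2107, -28.0), (0.4126, -0.3342, 23.2), (0.4052, -0.2716, -8.8)]
[(np.float64(-0.0023), np.float64(0.1513), 0.92)]
[(0.5514, -0.3754, -9.8), (0.4236, -0.2162, -28.1), (0.4109, -0.3449, 23.3), (0.4029, -0.2798, -8.7)]
now [ 0.6201 -0.0266  0.2145] [ 1.799e+02  1.000e-01 -3.500e+00] t 17.88
[0.001, 0.001, 0.424, -184.4, 201.0, 15.0] ang 24 dist 273
[0.001, 0.001, 0.424, -184.3, 200.9, 95.0] ang 24 dist 289
[0.001, 0.001, 0.424, -184.2, 200.8, 176.0] ang 24 dist 324
```

View pics/w6.png

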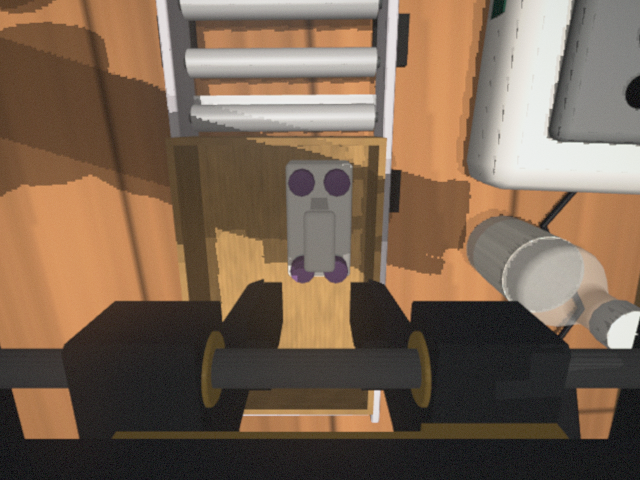

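The first carrier stands upright in its slot (caps (301,183), (337,183), (303,270), (336,269)). Next is the carrier at (0.4237, -0.216).

Emit:
step_arm --increments '[0,0,0.1,-40,44,0,-0.2,0,0,0.2,-80,88,5,-0.2,0,0,0.3,-120,132,10,-0.2,0,0,0.424,-160,175,15,-0.2,0,0,0.424,-184,201,15,-0.2,0,0,0.424,-184,201,55,-0.2,0,0,0.424,-184,201,95,-0.2,0,0,0.424,-184,201,95,-0.2]'

```text
clock: 18.88
position: [0.4227, -0.2155, 0.1187]
ee_rot: [179.9, 0.3, -27.8]
force: [0.3, 0.8, 1.0]
grip_width: 0.0353
```

```bash
cat >> h.py <<'E'
def near(c,g,r=.05,z=0):
    o,im=cars(c,z); return [x for x in o if np.hypot(x[0]-g[0],x[1]-g[1])<r]
E
python3 - <<'E'
from h import *
c=(.4237,-.2162);D=tool(-28)
s=observe()
im=read_camera("wrist");print(carriers("wrist",im=im))
print(near("scene",c),near("top",c),[(np.round(d["at"],3).tolist()) for d in pinpoint("wrist","carrier0_mid")])
go(([*c,.042],D))
E
```

```text
[(0.4421, -0.1859, -27.7, 25, 0, 2), (0.3983, -0.3177, 3.7, 19, 0, 2), (0.4106, -0.2452, -28.1, 30, 0, 2), (0.5605, -0.3406, -12.2, 24, 0, 2), (0.5367, -0.4042, 0.0, 0, 0, 1)]
[] [] []
now [ 0.4261 -0.2168  0.1222] [180.   -0.2 -27.8] t 19.07
[0.0, -0.003, 0.004, -2.6, 0.6, 80.2] ang 0 dist 80
```

Emit:
step_arm --increments '[0,0,0,-1,0,35,-0.2,0,0,0,-1,0,65,-0.2,0,0,0,-1,0,80,-0.2,0,0,0,-1,0,80,-0.2,0,0,0,-1,0,80,-1,0,0,0,-1,0,80,-1,0,0,0,-1,0,80,-1,0,0,0,-1,0,80,-1,0,0,0,-1,0,80,-1,0,0,0,-1,0,50,-1,0,0,0,-1,0,0,-1,0,0,0,-1,0,-50,-1,0,0,0,-1,0,-78,-1,0,0,0,-1,0,-78,-1]'

```text
clock: 20.82
position: [0.4255, -0.216, 0.2007]
ee_rot: [-179.9, -0.3, -27.8]
force: [0.3, 0.2, -1.6]
grip_width: 0.0191
```

```bash
python3 - <<'E'
from h import *
D=tool(YAW); a=uni(-.0025+.033,.148-.049,0)
im=read_camera("wrist"); print(carriers("wrist",zoff=.16,im=im)); print(observe()["grip_width"])
go((a+[0,0,.2],D),(a+[0,0,.087],D))
E
```

```text
[(0.4078, -0.2463, -27.7, 33, 0, 2), (0.4408, -0.1835, -27.7, 25, 0, 2), (0.5174, -0.2388, 2.7, 41, 29, 4)]
0.019316070234081092
now [ 0.4247 -0.2155  0.1993] [-1.80e+02 -1.00e-01 -2.77e+01] t 20.88
[-0.0, -0.003, -0.424, 126.2, -170.8, -0.2] ang 24 dist 212
[-0.0, -0.003, -0.424, 125.9, -170.7, 112.8] ang 24 dist 240
```

Emit:
step_arm --increments '[0,0,-0.1,25,-34,0,-1,0,0,-0.2,55,-75,0,-1,0,0,-0.3,85,-115,0,-1,0,0,-0.4,110,-150,0,-1,0,0,-0.424,126,-171,0,-1,0,0,-0.424,126,-171,0,-1,0,0,-0.424,126,-171,40,-1,0,0,-0.424,126,-171,75,-1,0,0,-0.424,126,-171,98,-1,0,0,-0.424,126,-171,108,-1,0,0,-0.424,126,-171,112,-1,0,0,-0.424,126,-171,112,-1]'

```text
clock: 22.38
position: [0.6157, -0.124, 0.0879]
ee_rot: [179.9, -0.1, -3.5]
force: [-0.8, 0.5, -1.1]
grip_width: 0.0191
```

Emit:
step_arm --increments '[0,0,0,0,0,1,-1,0,0,0,0,0,1,-1,0,0,0,0,0,1,-0.35,0,0,0,0,0,1,-0.35,0,0,0,0,0,1,-0.35,0,0,0,0,0,1,-0.35,0,0,0,0,0,-30,-0.35,0,0,0,0,0,-80,-0.35,0,0,0,0,0,-125,-0.35,0,0,0,0,0,-125,-0.35]'

```text
clock: 23.62
position: [0.6176, -0.1241, 0.2158]
ee_rot: [179.9, -0.4, -3.5]
force: [-0.3, -0.0, 0.3]
grip_width: 0.0288
```

```bash
python3 - <<'E'
from h import *
print(cars("top")[0],rim(0))
im=read_camera("wrist"); print(carriers("wrist",zoff=.045,im=im)); 
c=(.5514,-.3754);D=tool(-9.8)
go(([*c,.2],D),([*c,.12],D))
E
```

```text
[(0.5513, -0.3755, -10.0), (0.4107, -0.3451, 23.0)] []
[(0.6128, -0.157, 2.7, 28, 0, 2), (0.6238, 0.0089, -4.7, 25, 0, 2), (0.6256, -0.0811, 48.4, 47, 20, 5), (0.5681, -0.29, -6.5, 20, 0, 2), (0.642, -0.2659, 0.0, 0, 0, 1)]
now [ 0.6149 -0.1228  0.2111] [180.    0.   -3.5] t 23.77
[0.0, 0.001, 0.11, -48.0, 256.0, 11.2] ang 6 dist 261
[0.0, 0.001, 0.11, -48.0, 256.0, 91.2] ang 6 dist 276
```

Emit:
step_arm --increments '[0,0,0.05,-10,50,0,-0.2,0,0,0.11,-20,110,5,-0.2,0,0,0.11,-30,165,11,-0.2,0,0,0.11,-42,220,11,-0.2,0,0,0.11,-48,256,20,-0.2,0,0,0.11,-48,256,55,-0.2,0,0,0.11,-48,256,91,-0.2,0,0,0.11,-48,256,91,-0.2]'

```text
clock: 24.78
position: [0.5497, -0.374, 0.1171]
ee_rot: [-179.9, 0.4, -9.8]
force: [0.2, 0.3, 0.7]
grip_width: 0.0349
```

```bash
python3 - <<'E'
from h import *
c=(.5513,-.3755);D=tool(-10)
im=read_camera("wrist");print(carriers("wrist",im=im))
print(near("scene",c),near("top",c), cars("top")[0])
go(([*c,.042],D))
E
```

```text
[(0.4246, -0.3751, 18.4, 25, 0, 2), (0.3985, -0.3145, 22.0, 25, 0, 2), (0.5612, -0.3433, -10.7, 25, 0, 2), (0.549, -0.4106, -10.6, 31, 0, 2), (0.6467, -0.3424, 0.0, 0, 0, 1)]
[] [] [(0.6266, -0.0247, -3.4), (0.6194, -0.1255, -3.6)]
now [ 0.5527 -0.3765  0.1227] [179.9  -0.2  -9.8] t 24.98
[0.002, -0.003, 0.004, -1.8, -0.9, 80.7] ang 0 dist 81
```

Emit:
step_arm --increments '[0,0,0,0,0,35,-0.2,0,0,0,0,0,65,-0.2,0,0,0,0,0,80,-0.2,0,0,0,0,0,80,-0.2,0,0,0,0,0,80,-1,0,0,0,0,0,80,-1,0,0,0,0,0,80,-1,0,0,0,0,0,80,-1,0,0,0,0,0,80,-1,0,0,0,0,0,50,-1,0,0,0,0,0,0,-1,0,0,0,0,0,-50,-1,0,0,0,0,0,-78,-1,0,0,0,0,0,-78,-1]'

```text
clock: 26.72
position: [0.5528, -0.3766, 0.2013]
ee_rot: [179.9, -0.3, -9.8]
force: [-0.5, 0.0, -1.6]
grip_width: 0.0194
```

```bash
python3 - <<'E'
from h import *
D=tool(YAW); a=uni(-.0025-.033,.148-.049,0)
im=read_camera("wrist"); print(carriers("wrist",zoff=.16,im=im)); print(observe()["grip_width"],observe()["force"])
print(cars("top",.045)[0],cars("top")[0],rim(0))
go((a+[0,0,.2],D),(a+[0,0,.0875],D))
E
```

```text
[(0.5457, -0.4097, -9.8, 32, 0, 2), (0.5418, -0.3275, -4.4, 118, 35, 8)]
0.01910903978031231 [ 0.31454762 -0.14322862 -1.54852056]
[(0.6196, -0.0268, -3.3), (0.6129, -0.1236, -3.6)] [(0.6266, -0.0247, -3.7), (0.6194, -0.1256, -3.6)] [(np.float64(-0.0006), np.float64(0.149), 0.86), (np.float64(-0.0006), np.float64(0.5584), 0.22)]
now [ 0.5512 -0.3749  0.1973] [-1.8e+02  1.0e-01 -9.8e+00] t 26.93
[-0.001, 0.002, -0.11, -44.6, -252.0, -2.4] ang 6 dist 256
[-0.001, 0.002, -0.11, -44.4, -251.9, 110.1] ang 6 dist 278
```

Emit:
step_arm --increments '[0,0,-0.03,-9,-50,0,-1,0,0,-0.06,-18,-105,0,-1,0,0,-0.11,-27,-160,-2,-1,0,0,-0.11,-36,-210,-2,-1,0,0,-0.11,-43.5,-245,-2,-1,0,0,-0.11,-43.5,-252,-2,-1,0,0,-0.11,-43.5,-252,-2,-1,0,0,-0.11,-43.5,-252,38,-1,0,0,-0.11,-43.5,-252,73,-1,0,0,-0.11,-43.5,-252,95,-1,0,0,-0.11,-43.5,-252,106,-1,0,0,-0.11,-43.5,-252,110,-1,0,0,-0.11,-43.5,-252,110,-1]'

```text
clock: 28.55
position: [0.5525, -0.1208, 0.0896]
ee_rot: [179.9, -0.1, -3.5]
force: [0.2, 0.1, -1.3]
grip_width: 0.0189
```

Emit:
step_arm --increments '[0,0,0,0,0,2,-1,0,0,0,0,0,2,-1,0,0,0,0,0,2,-0.38,0,0,0,0,0,2,-0.38,0,0,0,0,0,2,-0.38,0,0,0,0,0,2,-0.38,0,0,0,0,0,-30,-0.38,0,0,0,0,0,-80,-0.38,0,0,0,0,0,-120,-0.38,0,0,0,0,0,-120,-0.38]'

```text
clock: 29.8
position: [0.5538, -0.1207, 0.212]
ee_rot: [180.0, -0.4, -3.5]
force: [-0.7, -0.1, -0.2]
grip_width: 0.0279
```

```bash
python3 - <<'E'
from h import *
print(cars("top")[0],cars("scene")[0])
im=read_camera("wrist"); cv2.imwrite("pics/w7.png",im[:,:,::-1])
c=(.4109,-.3450);D=tool(23.2)
go(([*c,.2],D),([*c,.12],D))
E
```

```text
[(0.4107, -0.3451, 23.3)] [(0.5807, -0.1746, 86.5), (0.6157, -0.1409, -2.9), (0.5502, -0.137, -4.4), (0.5853, -0.1033, 86.7), (0.5869, -0.088, -68.3), (0.6229, -0.039, -3.2)]
now [ 0.5514 -0.1197  0.2081] [180.    0.   -3.5] t 29.95
[0.0, 0.001, -0.466, -126.5, 233.4, 8.3] ang 27 dist 266
[0.0, 0.001, -0.466, -126.5, 233.4, 88.3] ang 27 dist 280
```

View pics/w7.png

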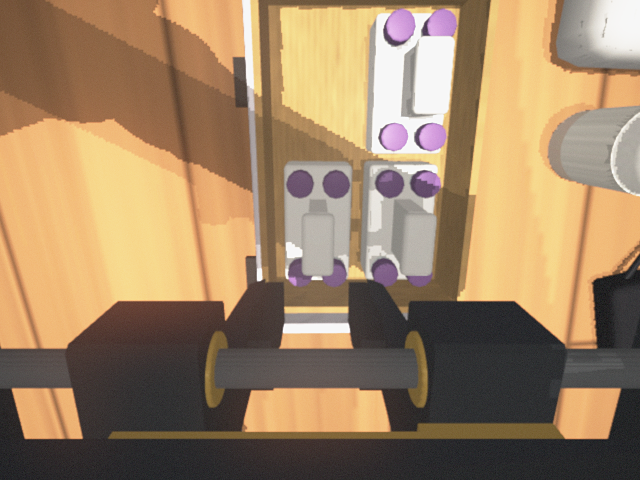

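Three carriers now stand flat in the carton, at about (320,225), (402,225) and (412,80), and the near far-end slot is free. Now the fourth, at (0.411, -0.345).

Emit:
step_arm --increments '[0,0,-0.1,-22,40,0,-0.2,0,0,-0.2,-50,90,0,-0.2,0,0,-0.3,-75,140,8,-0.2,0,0,-0.4,-100,185,8,-0.2,0,0,-0.466,-120,220,8,-0.2,0,0,-0.466,-126,233,20,-0.2,0,0,-0.466,-126,233,55,-0.2,0,0,-0.466,-126,233,88,-0.2,0,0,-0.466,-126,233,88,-0.2]'

```text
clock: 31.08
position: [0.4099, -0.3434, 0.1182]
ee_rot: [-179.7, 0.2, 23.2]
force: [-0.4, -0.3, -0.1]
grip_width: 0.0353
```

```bash
python3 - <<'E'
from h import *
c=(.4109,-.3450);D=tool(23.2)
im=read_camera("wrist");print(carriers("wrist",im=im))
print(near("scene",c), cars("top",.045)[0],rim(0))
go(([*c,.042],D))
E
```

```text
[(0.6158, -0.3516, -81.2, 51, 0, 2), (0.4038, -0.314, 24.7, 31, 0, 3), (0.4267, -0.3764, 20.6, 31, 0, 2)]
[] [(0.6196, -0.0266, -3.2), (0.6128, -0.1234, -3.6), (0.5857, -0.073, -66.8), (0.5798, -0.1543, 86.6), (0.5512, -0.1196, -4.2)] [(np.float64(-0.0029), np.float64(0.1492), 0.66)]
now [ 0.4126 -0.3456  0.1221] [ 1.799e+02 -1.000e-01  2.320e+01] t 31.27
[0.002, -0.001, 0.0, -1.5, -1.4, 80.1] ang 0 dist 80
```

Emit:
step_arm --increments '[0,0,0,-0.5,-1,35,-0.2,0,0,0,-0.5,-1,65,-0.2,0,0,0,-0.5,-1,80,-0.2,0,0,0,-0.5,-1,80,-0.2,0,0,0,-0.5,-1,80,-1,0,0,0,-0.5,-1,80,-1,0,0,0,-0.5,-1,80,-1,0,0,0,-0.5,-1,80,-1,0,0,0,-0.5,-1,80,-1,0,0,0,-0.5,-1,50,-1,0,0,0,-0.5,-1,0,-1,0,0,0,-0.5,-1,-50,-1,0,0,0,-0.5,-1,-85,-1,0,0,0,-0.5,-1,-85,-1]'

```text
clock: 33.02
position: [0.4124, -0.3452, 0.2086]
ee_rot: [179.7, -0.2, 23.2]
force: [-0.0, -0.1, -2.0]
grip_width: 0.0189
```

```bash
python3 - <<'E'
from h import *
D=tool(YAW); a=uni(-.0025-.032,.149+.049,0)
im=read_camera("wrist"); print(carriers("wrist",zoff=.167,im=im)); print(observe()["grip_width"],observe()["force"])
b=uni(-.12,.17,.205)
go((b,D),(a+[0,0,.205],D),(a+[0,0,.0875],D))
E
```

```text
[(0.4654, -0.2148, -24.9, 9, 0, 2), (0.3977, -0.3119, 23.0, 26, 0, 2), (0.4258, -0.377, 23.3, 32, 0, 2), (0.4879, -0.301, 0.0, 0, 0, 1)]
0.019023077380926425 [ 0.5484466  -0.37182578 -2.34168507]
now [ 0.4116 -0.3442  0.2068] [ 1.799e+02 -1.000e-01  2.320e+01] t 33.08
[0.002, -0.003, 0.466, 172.5, -253.7, 1.6] ang 27 dist 307
[0.002, -0.003, 0.466, 261.4, -240.3, 1.8] ang 27 dist 355
[0.002, -0.003, 0.466, 261.2, -240.6, 119.3] ang 27 dist 375
```

Emit:
step_arm --increments '[0,0,0.08,28,-42,0,-1,0,0,0.17,60,-88,0,-1,0,0,0.26,95,-138,0,-1,0,0,0.36,130,-190,0,-1,0,0,0.466,172,-240,0,-1,0,0,0.466,215,-245,0,-1,0,0,0.466,250,-241,0,-1,0,0,0.466,261,-240,0,-1,0,0,0.466,261,-240,2,-1,0,0,0.466,261,-240,40,-1,0,0,0.466,261,-240,78,-1,0,0,0.466,261,-240,103,-1,0,0,0.466,261,-240,113,-1,0,0,0.466,261,-240,119,-1,0,0,0.466,261,-240,119,-1]'

```text
clock: 34.95
position: [0.5568, -0.0215, 0.0878]
ee_rot: [180.0, -0.1, -3.5]
force: [0.3, 1.2, -1.4]
grip_width: 0.0191
```

Emit:
step_arm --increments '[0,0,0,0,0,1,-1,0,0,0,0,0,1,-1,0,0,0,0,0,1,-0.38,0,0,0,0,0,1,-0.38,0,0,0,0,0,1,-0.38,0,0,0,0,0,1,-0.38,0,0,0,0,0,-30,-0.38,0,0,0,0,0,-80,-0.38,0,0,0,0,0,-120,-0.38,0,0,0,0,0,-120,-0.38]'

```text
clock: 36.2
position: [0.5585, -0.0211, 0.2098]
ee_rot: [-180.0, -0.4, -3.5]
force: [-0.6, 0.5, -0.3]
grip_width: 0.0273
```

```bash
python3 - <<'E'
from h import *
L=tool(YAW,35)
im=read_camera("wrist"); print(carriers("wrist",zoff=.045,im=im)); print(observe()["grip_width"],observe()["force"])
go((uni(-.0015,-.06,.2),L),(uni(-.0015,-.06,.08),L))
E
```

```text
[(0.5651, -0.1545, -4.7, 64, 0, 3), (0.587, 0.0097, -4.7, 93, 7, 6), (0.5851, -0.0692, -0.2, 91, 31, 7)]
0.027441756465915994 [ 0.21488853  0.12450769 -0.28649936]
now [ 0.5572 -0.0207  0.208 ] [-180.    -0.2   -3.5] t 36.25
[0.611, -0.003, 0.001, 32.9, 257.6, 8.1] ang 35 dist 260
[0.611, -0.003, 0.001, 32.5, 257.6, 128.1] ang 35 dist 289
```

Emit:
step_arm --increments '[0.1,0,0,7,50,0,0,0.25,0,0,14,110,0,0,0.4,0,0,21,165,8,0,0.55,0,0,28,220,8,0,0.611,0,0,33,257,8,0,0.611,0,0,33,257,20,0,0.611,0,0,33,257,60,0,0.611,0,0,33,257,100,0,0.611,0,0,33,257,128,0,0.611,0,0,33,257,128,0]'

```text
clock: 37.5
position: [0.5729, -0.2774, 0.0769]
ee_rot: [-144.9, 0.2, -3.4]
force: [-0.2, -0.3, 0.8]
grip_width: 0.044
```

```bash
python3 - <<'E'
from h import *
im=read_camera("top"); p=observe()["position"]-TS; print(p@UX,p@UY,p[2]+.04,rim(0))
print([(np.round(d["at"],3).tolist(),round(float(d["confidence"]),2)) for d in pinpoint("top","shutter_grip")])
cv2.imwrite("pics/top8.png",im[:,:,::-1])
s=observe();R0=Ro.from_euler('xyz',s["ee_rot"],degrees=True)
print((R0.inv().apply(UY)*100).round(1),s["force"])
E
```

```text
-0.0021612086955739057 -0.058728418723949995 0.07879172425254592 [(np.float64(-0.0015), np.float64(0.1503), 0.83), (np.float64(0.1181), np.float64(-0.1509), 0.52)]
[([0.608, 0.252, 0.277], 0.59)]
[ -0.  -82.   57.2] [-0.30909352  0.23474344 -0.28643658]
```

View pics/top8.png

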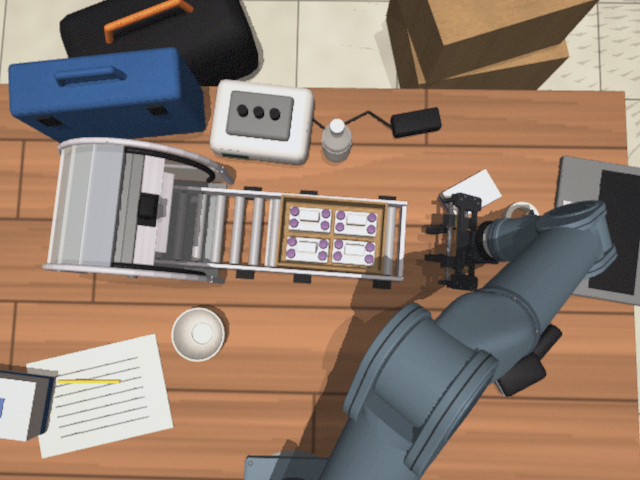

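All four carriers are in the carton, the shutter is up with the pull at (147,208), and the bystanders are in place. Now I'll push gently.

Emit:
step_arm --increments '[0,0,0,0,-33,23,0,0,0,0,0,-57,40,0,0,0,0,0,-65,45,0,0,0,0,0,-70,49,0,0,0,0,0,-76,53,0,0,0,0,0,-82,57,0,0,0,0,0,-90,63,0,0,0,0,0,-98,68.5,0,0,0,0,0,-107,74.5,0,0,0,0,0,-116,81,0,0,0,0,0,-125,87,0,0,0,0,0,-134,93.5,0,0,0,0,0,-144,100.5,0,0,0,0,0,-154,107.5,0,0,0,0,0,-164,114.5,0,0,0,0,0,-174,121.5,0,0,0,0,0,-184,128.5,0,0,0,0,0,-194,135.5,0,0,0,0,0,-204,142.5,0,0,0,0,0,-214,149.5,0]'

```text
clock: 40.15
position: [0.5898, -0.0181, 0.0794]
ee_rot: [-145.0, -0.1, -3.5]
force: [-1.6, -1.4, 0.0]
grip_width: 0.044
```

```bash
python3 - <<'E'
from h import *
p=observe()["position"]-TS; print(p@UX,p@UY,p[2]+.04,observe()["force"]); read_camera("top"); print(rim(0))
E
```

```text
-0.0018785303108510547 0.20219832768539991 0.07937195613091852 [-1.58437548 -1.40894119  0.03798277]
[(np.float64(-0.0049), np.float64(0.3226), 0.67)]
```

Emit:
step_arm --increments '[0,0,0,0,-8,5.6,0,0,0,0,0,-18,12.6,0,0,0,0,0,-28,19.5,0,0,0,0,0,-38,26.5,0,0,0,0,0,-48,33.5,0,0,0,0,0,-58,40.5,0,0,0,0,0,-68,47.5,0,0,0,0,0,-78,54.5,0,0,0,0,0,-88,61.4,0,0,0,0,0,-98,68.4,0,0,0,0,0,-108,75.4,0,0,0,0,0,-118,82.3,0,0,0,0,0,-128,89.3,0,0,0,0,0,-138,96.3,0,0,0,0,0,-148,103.3,0,0,0,0,0,-157,109.5,0,0,0,0,0,-165,115,0,0,0,0,0,-172,120,0,0,0,0,0,-178,124.2,0,0,0,0,0,-182,127,0]'

```text
clock: 42.75
position: [0.6034, 0.2032, 0.0797]
ee_rot: [-145.0, -0.1, -3.5]
force: [-0.3, -0.8, -0.2]
grip_width: 0.0439
```

```bash
python3 - <<'E'
from h import *
p=observe()["position"]-TS; print(p@UX,p@UY,p[2]+.04,observe()["force"]); im=read_camera("top"); print(rim(0)); cv2.imwrite("pics/top9.png",im[:,:,::-1])
E
```

```text
-0.0017151723194284325 0.42385325569304305 0.07970787376233046 [-0.33692626 -0.77224894 -0.1621914 ]
[]
```

Creep forward until the stop pushes back.

Emit:
step_arm --increments '[0,0,0,0,-4,2.8,0,0,0,0,0,-8,5.6,0,0,0,0,0,-12,8.4,0,0,0,0,0,-14,9.8,0,0,0,0,0,-16,11.2,0,0,0,0,0,-18,12.6,0,0,0,0,0,-18,12.6,0]'

```text
clock: 43.72
position: [0.6056, 0.2202, 0.0793]
ee_rot: [-145.3, -0.1, -3.7]
force: [-3.0, -11.4, 6.6]
grip_width: 0.0437
```

```bash
python3 - <<'E'
from h import *
p=observe()["position"]-TS; print(p@UX,p@UY,p[2]+.04,observe()["force"]); im=read_camera("top"); print(rim(0))
C=[HOME+UX*a+UY*b+[0,0,.059] for a in(-.075,.075) for b in(-.1125,.1125)]
sc=read_camera("scene"); 
show(sc,"a",(220,330,400,480),2.2,proj("scene",np.array(C)));show(im,"b",(40,120,240,290),2.2,proj("top",np.array(C)))
a=cv2.imread("pics/a.png");b=cv2.imread("pics/b.png");o=np.zeros((max(a.shape[0],b.shape[0]),a.shape[1]+b.shape[1],3),np.uint8)
o[:a.shape[0],:a.shape[1]]=a;o[:b.shape[0],a.shape[1]:]=b[:, :o.shape[1]-a.shape[1]];print(o.shape);cv2.imwrite("pics/c9.png",o[:, :])
E
```

```text
-0.000573554437892889 0.44097727844642054 0.07932659096146595 [ -2.97422976 -11.37947984   6.62057508]
[]
(374, 836, 3)
```

View pics/c9.png

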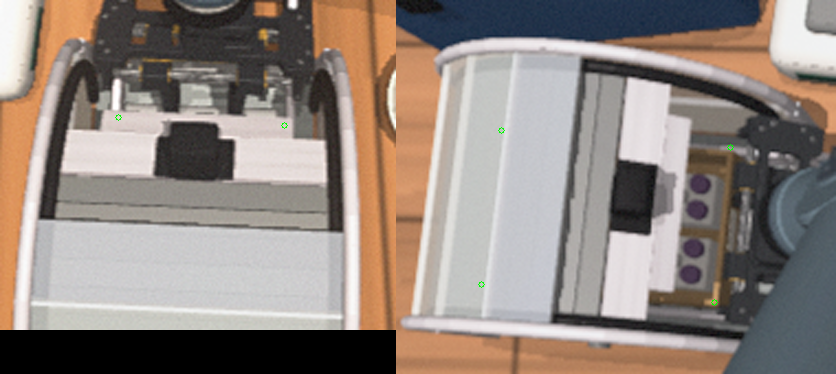

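The carton's front wall sits on the predicted home line (right-hand markers), and the stop pushed back with 11 N at the predicted tool position. Back out, then return to the pull.

Emit:
step_arm --increments '[0,0,0,0,8,-5.6,0,0,0,0,0,25,-17,0,0,0,0,0,65,-45,0.5,0,0,0,0,115,-80,0.6,0,0,0,0,131,-91,0.6,0,0,0,0,131,-91,0.6]'

```text
clock: 44.62
position: [0.595, 0.0634, 0.0789]
ee_rot: [-145.1, -0.0, -3.7]
force: [-0.2, 0.6, -0.1]
grip_width: 0.0706
```

```bash
python3 - <<'E'
from h import *
L=tool(YAW,30); im=read_camera("top"); print(rim(0))
print([(np.round(d["at"],3).tolist(),round(float(d["confidence"]),2)) for d in pinpoint("top","shutter_grip")])
im=read_camera("wrist");cv2.imwrite("pics/w10.png",im[:,:,::-1])
for n in ("carton_mid","shutter_grip"):print(n,[(np.round(d["at"],3).tolist(),round(float(d["confidence"]),2)) for d in pinpoint("wrist",n)])
print("carton expect",HOME+[0,0,.0295])
g=grip(1.384);print(g); s=observe()["position"]
go((s*[1,1,0]+[0,0,.36],L),(tcp(g,L)-L.apply([0,0,.1]),L))
E
```

```text
[]
[([0.611, 0.25, 0.278], 0.68)]
carton_mid []
shutter_grip []
carton expect [0.613475  0.3414875 0.0695   ]
[0.60818716 0.25409804 0.27476415]
now [0.5947 0.0674 0.0792] [-1.45e+02 -1.00e-01 -3.30e+00] t 44.92
[-0.088, 0.0, 0.002, 0.2, -161.2, -229.9] ang 5 dist 281
[-0.088, 0.0, 0.002, 2.7, -272.7, -133.7] ang 5 dist 304
```

View pics/w10.png

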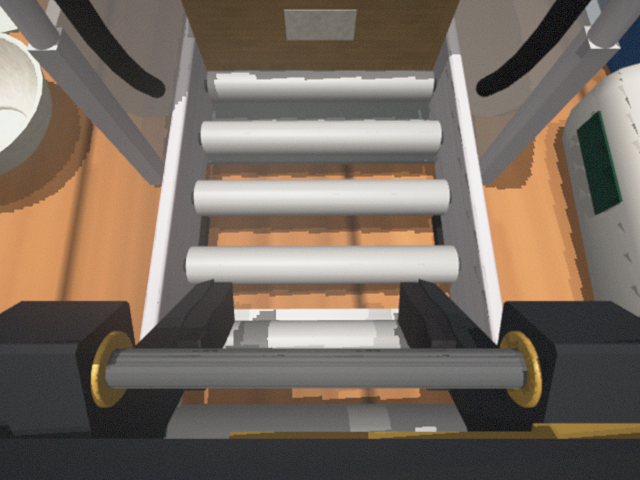

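The wrist view shows the carton's bottom edge at row ≈70, columns 205–437. I'll check that against the home line before going on.

```bash
python3 - <<'E'
from h import *
for uv in ((240,70),(320,70),(410,70)):
    q=back("wrist",uv,.04)[0]-TS; print(q@UX,q@UY)
print(proj("wrist",np.array([uni(-.05,.45,.04),uni(.05,.45,.04),uni(0,.45,.099)])).round(1))
E
```

```text
-0.05266278910126537 0.4477222247983715
0.0003814696671545492 0.44787592052842723
0.06009410340708475 0.4480489378737403
[[244.2  67.2]
 [394.6  67.6]
 [320.6 -18.4]]
```

Emit:
step_arm --increments '[0,0,0,0,-36,-51,0.6,0,0,0,0,-72,-102,0.6,0,0,0,0,-108,-154,0.6,0,0,0,0,-143,-204,0.6,-0.088,0,0,0,-161,-230,0.6,-0.088,0,0,0,-161,-230,0.6,-0.088,0,0,1,-200,-196,0.6,-0.088,0,0,2,-240,-162,0.6,-0.088,0,0,3,-272,-134,0.6,-0.088,0,0,3,-272,-134,0.6,-0.088,0,0,3,-272,-134,0.6]'

```text
clock: 46.3
position: [0.6061, 0.2102, 0.3436]
ee_rot: [-150.1, 0.0, -3.5]
force: [0.2, -0.2, 0.5]
grip_width: 0.0706
```

```bash
python3 - <<'E'
from h import *
L=tool(YAW,30); g=grip(1.384); im=read_camera("wrist"); print(proj("wrist",g),[(np.round(d["at"],3).tolist(),round(float(d["confidence"]),2)) for d in pinpoint("wrist","shutter_grip")])
go((tcp(g,L),L)); print(observe()["force"])
E
```

```text
[[314.01554608 238.7565764 ]] [([0.611, 0.255, 0.276], 0.61)]
now [0.6068 0.2092 0.3443] [-150.1   -0.    -3.6] t 46.4
[0.002, -0.002, -0.002, -1.5, -4.3, 101.4] ang 0 dist 101
[ 0.56541565 -0.30512746 -0.21942962]
```

```bash
python3 - <<'E'
from h import *
im=read_camera("wrist"); C=np.array([uni(a,.45,z) for a in (-.05,.05) for z in (.04,.099)]); q=proj("wrist",C); print(q.round(1))
show(im,"w11",(120,200,520,480),2,q)
E
```

```text
[[273.6 303.3]
 [267.7 299.7]
 [355.2 303.1]
 [360.8 299.4]]
```

View pics/w11.png

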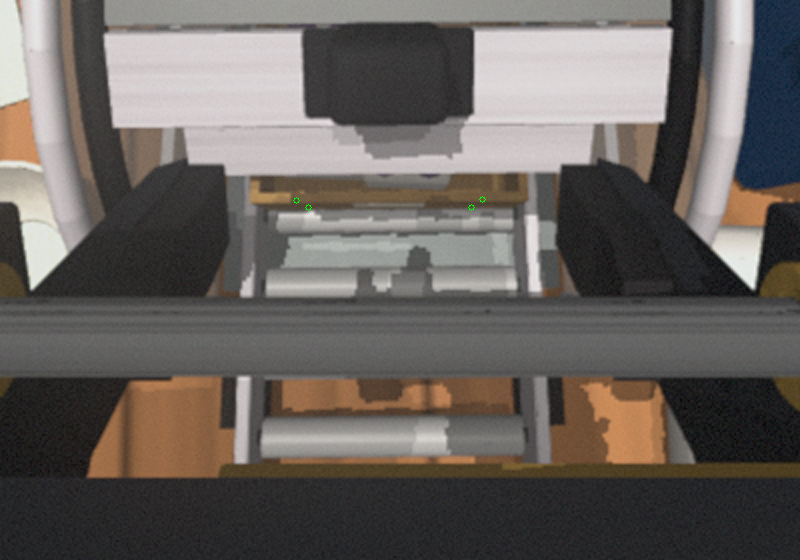

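The carton's front rim shows at crop row ≈204 against a predicted 200. That is about 2 mm, within the unit's calibration error, and unchanged from the last look. Grip the pull.

Emit:
step_arm --increments '[0,0,0,0,-4,35,0.6,0,0,0,0,-4,70,0.6,0,0,0,0,-4,90,0.6,0,0,0,0,-4,100,0.6,0,0,0,0,-4,100,0.6,0,0,0,0,-4,100,-0.6,0,0,0,0,-4,100,-0.6,0,0,0,0,-4,100,-0.6,0,0,0,0,-4,100,-0.6,0,0,0,0,-4,100,-0.6]'

```text
clock: 47.7
position: [0.6089, 0.2643, 0.2604]
ee_rot: [-150.1, 0.0, -3.4]
force: [-5.0, -2.2, 3.7]
grip_width: 0.0357
```

```bash
python3 - <<'E'
from h import *
L=tool(YAW,30);s=observe();print(s["position"],s["force"],s["grip_width"])
g=s["position"]-L.apply([0,0,.0187])-AX; a0=np.arctan2(g[2],-g@UY)+np.arcsin(45/172);print("angle",a0,"r",np.hypot(g[2],g@UY))
R0=Ro.from_euler('xyz',s["ee_rot"],degrees=True)
for a in np.r_[np.arange(1.3,-.01,-.1)]: print(round(a,2),(R0.inv().apply(grip(a)-grip(1.384))*1000).round(1).tolist())
E
```

```text
[0.60891521 0.26428938 0.26036787] [-5.04214326 -2.20940776  3.72985611] 0.03570252668363955
angle 1.3930107542738828 r 0.1732487318153738
1.3 [-0.0, 14.4, -0.4]
1.2 [-0.0, 31.6, 0.7]
1.1 [-0.0, 48.6, 3.4]
1.0 [-0.0, 65.2, 7.9]
0.9 [-0.0, 81.2, 14.0]
0.8 [-0.0, 96.6, 21.7]
0.7 [-0.0, 111.2, 30.9]
0.6 [-0.0, 124.7, 41.4]
0.5 [-0.0, 137.1, 53.3]
0.4 [0.0, 148.3, 66.4]
0.3 [0.0, 158.1, 80.5]
0.2 [0.0, 166.5, 95.5]
0.1 [0.0, 173.3, 111.3]
-0.0 [0.1, 178.5, 127.7]
```

Emit:
step_arm --increments '[0,0,0,0,15,0,-0.6,0,0,0,0,32.5,1,-0.6,0,0,0,0,49.5,3.5,-0.6,0,0,0,0,66,8,-0.6,0,0,0,0,82,14,-0.6,0,0,0,0,97.5,22,-0.6,0,0,0,0,112,31,-0.6,0,0,0,0,126,41.5,-0.6,0,0,0,0,138,53.5,-0.6,0,0,0,0,149.5,66.5,-0.6,0,0,0,0,159,80.5,-0.6,0,0,0,0,167.5,95.5,-0.6,0,0,0,0,174,111,-0.6,0,0,0,0,179,127,-0.6,0,0,0,0,179.5,129,-0.6,0,0,0,0,179.5,129,-0.6]'

```text
clock: 49.7
position: [0.6041, 0.173, 0.0594]
ee_rot: [-150.0, -0.0, -3.4]
force: [-8.1, -1.7, 14.3]
grip_width: 0.0355
```

```bash
python3 - <<'E'
from h import *
L=tool(YAW,30);s=observe();print(s["position"],s["force"],s["grip_width"])
g=s["position"]-L.apply([0,0,.0187])-AX; a0=np.arctan2(g[2],-g@UY)+np.arcsin(45/172);print("angle",a0,"r",np.hypot(g[2],g@UY))
E
```

```text
[0.60407292 0.17300452 0.05940607] [-8.10685781 -1.68315802 14.33880456] 0.0355118915580771
angle 0.0027534693337051275 r 0.17144598269084477
```

Shut: angle ≈ 0, with 14 N of reaction from its stop. Release and retreat.

Emit:
step_arm --increments '[0,0,0,0,0,-2,-0.6,0,0,0,0,0,-2,0.6,0,0,0,0,0,-2,0.6,0,0,0,0,0,-2,0.6,0,0,0,0,0,-2,0.6,0,0,0,0,0,-30,0.6,0,0,0,0,0,-80,0.6,0,0,0,0,0,-110,0.6,0,0,0,0,60,-170,0.6,0,0,0,0,115,-215,0.6,0,0,0,0,170,-260,0.6,0,0,0,0,220,-300,0.6,0,0,0,0,220,-300,0.6]'

```text
clock: 51.32
position: [0.5832, -0.1704, 0.2095]
ee_rot: [-150.2, -0.1, -3.7]
force: [1.2, 0.4, -0.4]
grip_width: 0.0706
```

```bash
python3 - <<'E'
from h import *
for c in ("top","scene","wrist"):
    im=read_camera(c); print(c,[(np.round(d["at"],3).tolist(),round(float(d["confidence"]),2)) for d in pinpoint(c,"shutter_grip")])
    if c!="wrist": cv2.imwrite(f"pics/{c}12.png",im[:,:,::-1])
s=observe();print(s["clock"],s["position"],s["force"])
E
```

```text
top [([0.608, 0.159, 0.076], 0.7)]
scene [([0.604, 0.161, 0.078], 0.75), ([0.585, -0.224, 0.038], 0.64)]
wrist []
51.625 [ 0.58384186 -0.16475469  0.2088308 ] [0.82541842 0.28411378 0.76703431]
```

View pics/top12.png

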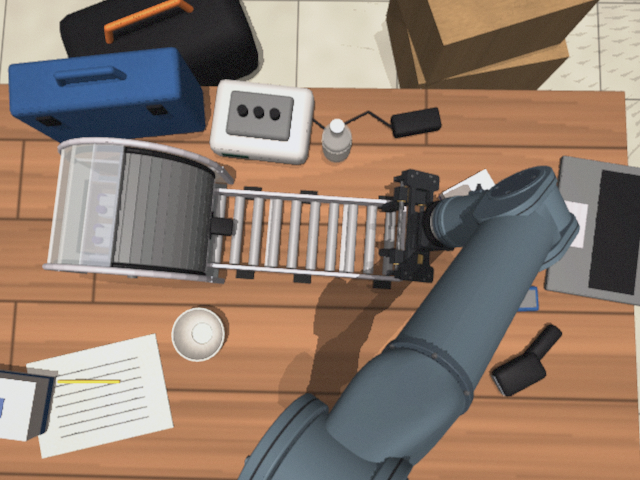

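The shutter is shut, the track is empty, and the carriers show faintly through the hood at about (100,205) and (100,240). One last zoom on the hood, with the home position marked.

```bash
python3 - <<'E'
from h import *
im=cv2.imread("pics/top12.png")[:,:,::-1]
C=np.array([HOME+UX*a+UY*.1125+[0,0,.059] for a in(-.075,0,.075)]+[uni(x,.5625+.049+dy,.045+.053) for x in (.016,.041,-.048,-.023) for dy in (.034,)])
g=cv2.convertScaleAbs(im[130:290,40:240],alpha=2.2,beta=-260); show(g,"z",(0,0,200,160),4,proj("top",C)-[40,130])
E
```

```text
(no output)
```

View pics/z.png

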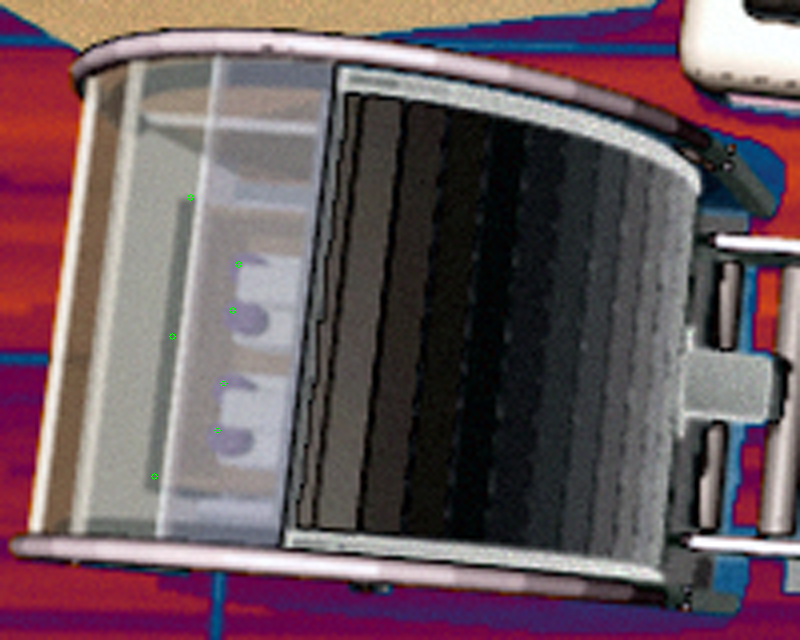

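The carton sits flush against the dark stop strip (about (180,200) to (158,485)), with upright carriers behind the hood. Handing in.

```bash
python3 -c "
from cell import *
print(finish_job())"
```

```text
the job is handed in; nothing more can be done
None
```

The job is done and handed in, at about 52 s of the 200 s allowed. I raised the shutter to about 1.38 rad and it stayed up. All four carriers went upright into the carton, two by two. I then pushed the carton along the rollers to the back stop and pulled the shutter fully down.

**What the last checks showed:**
- **Shutter:** it read about 0.003 rad, with 14 N of reaction from its stop, before I let go. Afterwards both the top and scene cameras put the pull back at its shut position.
- **Carton:** the back stop pushed back with about 11 N at the predicted spot. Through the hood the carton looks flush with the stop and the carriers I could see stand upright.
- **Bystanders:** nothing on the table looked disturbed where the arm did not block the view. I made no separate position check of them at the end.

**What disagreed:**
- The wrist camera put the carton's front about 2 mm short of the home line, in two pictures taken after I backed off. That is within the error of my own fit of the track, but I could not rule out a small rebound from the stop.
- The fingers closed on the carriers' 20 mm rims (about 19 mm measured) rather than the 12 mm webs. I regripped the first one lower with the same result. All four held firmly.

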